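Make up the last roller set on the turntable stand and hold it at the pointer

ROBOT

A 6-joint arm with a two-finger parallel gripper is mounted at the origin on the work surface; the furniture and walls round the work are solid. World frame = base frame: x ahead of the robot, y to its left, z up, the work surface at z = 0. Lengths are in mm, angles in rad, forces in N, time in s.
With the tool pointing down it reaches from about 350 to 875 mm from the base axis. Payload 4.2 kg.
Tool frame: the origin (TCP) lies on the mounting face of the last link; the fingertips stand 173 mm ahead of it and the grasp point (between the pads) lies grip_point_offset ahead of it (grip_point_offset is the distance from the TCP to the grasp point, in mm); z points along the fingers, y is the line along which they close (so a half turn about z gives the same grasp; the last joint's range is limited). The gripper opens to 85 mm and grips with 20 to 120 N. Pads are 22 mm wide; open, the fingers measure 114 mm over their backs; the gripper's body (76 mm by 85 mm) begins 54 mm behind the grasp point. The pads swing forward as they close: fully open they stand 13 mm farther back than shut.
Start: joints at [1.427, 0.385, 0.008, 0, -1.194, -0.259], TCP at [244.964, 574.972, 404.712] pointing down, gripper open.
Joint ranges: [-3.14, 3.14], [-1.21, 2.06], [-1.07, 1.41], [-3.16, 2.05], [-2.99, -0.16], [-3.1, 3.1]. Speed limits (rad/s): [2.79, 2.79, 3.14, 3.14, 3.14, 3.14].

INTERFACE

Orientations are given as a unit quaternion [x, y, z, w].
In Python, from bench import read_state, get_image, job_done, recognise, place_of, grip_point_offset gives the robot as it stands. The module is installed in compiled form; this text tells all that it offers.
- The arm moves only by the tool carry_out, never from a script. Its arguments are lists of equal length, an entry for each row: "slide": the shift along the tool's x, y, z in m, a list of three; "roll": the turn about the tool's z in degrees; "claw": the finger opening in m, from 0 to 0.0854. A call has 1 to 8 rows; each row is the pose to reach, as a shift and turn from the pose commanded when the call began, along the tool's axes at that moment; what a row does not reach only later rows make up. A row lasts 1/8 s, in which the tool goes at most 62.5 mm and 10.7 degrees, less where a joint would pass 70% of its speed; a pose out of reach is approached as far as the arm can. A call with a gripper value outside its range is refused whole. The fingers move at their own pace and stop on an object; the grip force is fixed at half the most. Time passes only in rows, so rows that repeat a pose let the fingers close. It gives the time, the measured TCP pose, the force, the opening and the grip force at its end, in the units of the state.
- read_state(): the state, without advancing time (a new reading comes with each control period).
- get_image(name): name is "scene" or "top" or "wrist"; returns a dict with "img" (400x640x3 uint8, red, green, blue), "z_map" (400x640 float32, mm along the optical axis (not along the pixel's ray), 0 where there is no reading), "mtx" (3x3 intrinsics, pixels), "world_from_camera" (4x4, takes a point from camera to world coordinates); the wrist camera has in their place "T_tool_cam" (4x4, takes a point from camera to tool coordinates, whose origin is the TCP and whose axes are the flange's). Camera axes: x right, y up, looking along -z (the intrinsics and any distortion apply to the point x, -y, -z); pixel columns grow to the right and rows downward; lengths in mm; the calibration is good to about 2 mm. A picture is of the moment at which its call begins: read the wrist's pose just before it.
- job_done(): hands the job in; it is judged then, once.
Trained networks look in a picture, given as the dict that the camera call returned (one of the last four; its "shot" number tells which), for a name from the list of things; names that differ only in an ending like _2 or _b are one class to them, and where a whole thing is asked for, a point or a joint stands for the part that bears it (a point fixed in the world has none). Each returns a list of dicts, best first, with "conf" (0 to 1); they miss things now and then, are a little off and sometimes report something else, mostly with a low value. They report only what shows in the picture. A call takes as long as a camera call.
- recognise(picture, thing): "at" ([column, row] in pixels, amid what is visible of it).
- place_of(picture, thing): "at" ([column, row] in pixels: a listed point, or the origin of a listed thing).
The state is a dict: "clock": time; "joints": joint angles; "joint_vel": joint speeds; "joint_efforts": joint torques, N m; "position": TCP position; "ee_rot": TCP orientation; "contact_force": force on the tool from outside, world axes, zero at the start; "wrist_torque": the same for the moment, N m; "gripper_width": finger opening in mm; "grasp_force": force on a finger pad.
Only numpy, scipy, OpenCV 4.12 (cv2) and the standard library are available. Lean on these libraries where they do the work, as an engineer would, in place of code of your own. Each camera call takes 0.05 s, during which the arm holds its last target. There are 200 camera calls.

TASK

Make up the last roller set on the turntable stand: slide the grooved roller down the bare spindle until it is fully home, then the collar down the spindle's nose until it is fully home on the shoulder. Then turn the table until that spindle stands squarely at the pointer at the front of the base, and finish gripping the table's black upright knob, so that the table is held still there for the locknut to be run on. Leave the hex key and the carton that lie beside the loose parts where they are.

Things in the scene. Friction and masses are not known exactly. Their poses are not given: they have to be found in the camera images.
- roller_centre (a point): Centre (8 mm above the underside) of the loose V-grooved bright steel roller that lies flat on the plywood board, right of the stand. A ring 48 mm across, 16 high, with a plain bore 28 across right through; both faces alike. Grip it by its rim, across the 48. z is its axis. About 0.12 kg (0.08 to 0.17).
- collar_centre (a point): Centre (5 mm above the underside) of the loose dark steel retaining collar that lies flat on the board near the roller (which of the two is nearer the robot varies): a ring 32 mm across, 10 high, with a bore 15 across right through, either face up; a fine slit on one side. z is its axis. 0.05 kg.
- spindle_foot (a point): On the axis of the turntable's one bare spindle, on the seat where the roller comes to rest; turns with the table. Above it the upright spindle is a journal 24 mm across up to 15.5, chamfered to a flat shoulder 20 across at 17.5 (the collar's seat), then a nose 12 across up to 37.5, tapering to 6 across at its top at 42. Home, the roller's centre is 8 above this point, the collar's 22.5.
- front_station (a point): Fixed point at the height of spindle_foot, to which spindle_foot must be brought: on the spindle circle, in line with the base's small steel pointer. The pointer is a thin tip on a tongue of the grey base that reaches past the turntable's rim, on the side towards the robot (up to 20 degrees to either side). A fine dark line scribed from each spindle to the rim meets the pointer.
- table_axis (a point): Fixed point on the turntable's vertical axis, at the height of spindle_foot. x axis points from the pointer to the turntable's axis, z up. The turntable is an aluminium disc 250 mm across, 8 thick, its top 2 below this point and 24.5 above the board, with a hub 44 across, 17 high with its screw. Its four spindles stand 85 from the axis, 90 degrees apart; three carry roller, collar and locknut, fixed.
- turn_knob: The turntable's one turning knob, upright near its rim, 108 mm from its axis, 45 degrees anticlockwise (from above) of the bare spindle. Origin on its own axis at the middle of the black round handle, 28 above the turntable's top. Handle 22 across, 17 up and 17 down from the origin, domed on top, on a short stem. The handle spins freely on its stem, so it can be led round without turning the gripper.
- turntable (a joint): Angle of the turntable on its fixed base, anticlockwise positive from above, rad: 0 or one full turn (6.283) when the bare spindle stands at the pointer; starts between 1.0 and 5.2. It turns without end both ways, with no detent or spring; a steady friction of 0.06 N m (0.6 N at the knob) keeps it where it is left.
- board: Plywood board 430 x 630 x 18 mm laid across the big blue crate, fixed and level; all of the task stands on it. Origin at the centre of its underside, so its top is 18 above the origin (202 above z = 0).
- hex_key: Bystander: dark L-shaped hex key, about 98 x 38 x 6, lying flat on the board between the stand and the loose parts, roughly along the x direction. Origin at its underside.
- carton: Bystander: small cardboard carton, 50 x 70 x 35, at the back right corner of the board. Origin at its underside.

How it is judged (in metres and radians):
On the way, in this order (a step that is already met when the one before it is completed fails the run):
1. the roller is fully home on the bare spindle (horizontal distance between roller_centre and spindle_foot below 0.0035 m and z of roller_centre in the frame of spindle_foot between 0.0058 and 0.0098 m and angle between roller_centre's own z axis and vertical below 0.08 rad), for 0.2 s.
2. the collar is fully home on the shoulder above the roller, the turntable not yet turned to the pointer (all of step 1 and horizontal distance between collar_centre and spindle_foot below 0.003 m and z of collar_centre in the frame of spindle_foot between 0.0203 and 0.0243 m and angle between collar_centre's own z axis and vertical below 0.08 rad and horizontal distance between spindle_foot and front_station above 0.02 m), for 0.2 s.
At the end, for the whole second after the job is handed in: Roller and collar are fully home and level (each within 1.8 mm of its seat, 3 to 3.5 mm of the axis) on the spindle that was bare; it stands within 7 mm of the front station; the turntable is still (under 0.03 rad/s) and the fingers grip its knob with more than 2 N (all of step 1 and horizontal distance between collar_centre and spindle_foot below 0.003 m and z of collar_centre in the frame of spindle_foot between 0.0203 and 0.0243 m and angle between collar_centre's own z axis and vertical below 0.08 rad and horizontal distance between spindle_foot and front_station below 0.007 m and velocity of joint turntable between -0.03 and 0.03 rad/s and contact force between the fingers and turn_knob above 2 N); the arm keeps its last pose, push and grip.
It fails at once if the hex key is shoved more than 3 cm (distance of hex_key from where it was at the start of the episode above 0.03 m).
It fails at once if the carton is shoved more than 3 cm (distance of carton from where it was at the start of the episode above 0.03 m).
It also fails if it takes over 72 s, if anything falls off the work surface, if the arm or the gripper's body presses on something with over 40 N, if the wrist force passes 120 N, or if a joint passes its speed limit or range.

## Working session

There is one attempt and no reset: what is moved stays moved. The work goes in short steps, Python scripts to look and compute and a tool call to move; the robot and the scene stay as the last step left them, time stands still between calls to the robot, and variables do not carry over. Pictures are saved under pics/ and viewed, at most 10 in all, crops included, and the job is handed in when it is done.

Besides the shell and the picture viewer there is one more tool, called after "Call:" by a JSON object that holds its "name" and its "arguments", one argument or row to a line. carry_out: Moves the arm, as the interface text tells. Its arguments: {"type":"object","properties":{"slide":{"type":"array"},"roll":{"type":"array"},"claw":{"type":"array"}},"required":["slide","roll","claw"]}

```bash
mkdir -p pics; cat > h.py <<'E'
import numpy as np, cv2
from scipy.spatial.transform import Rotation as R
from bench import *
def cam(p,s=None):
    if "world_from_camera" in p: return np.array(p["world_from_camera"])
    T=np.eye(4);T[:3,:3]=R.from_quat(s["ee_rot"]).as_matrix();T[:3,3]=s["position"]
    return T@np.array(p["T_tool_cam"])
def at_z(p,uv,z,s=None):
    T=cam(p,s);K=np.array(p["mtx"]);d=np.linalg.inv(K)@[uv[0],uv[1],1.]
    d=T[:3,:3]@[d[0],-d[1],-d[2]];o=T[:3,3]
    return o+d*(z-o[2])/d[2]
def proj(p,X,s=None):
    T=np.linalg.inv(cam(p,s));c=T[:3,:3]@X+T[:3,3];c=np.array([c[0],-c[1],-c[2]])
    q=np.array(p["mtx"])@c;return q[:2]/q[2]
def cloud(p,s=None):
    z=p["z_map"];K=np.array(p["mtx"]);v,u=np.mgrid[:400,:640]
    P=np.stack([(u-K[0,2])/K[0,0]*z,-(v-K[1,2])/K[1,1]*z,-z],-1)
    T=cam(p,s);return P@T[:3,:3].T+T[:3,3]
Z=dict(roller_centre=210,collar_centre=207,spindle_foot=228.5,front_station=228.5,table_axis=228.5,turn_knob=254.5)
E
cat > a.py <<'E'
from h import *
s=read_state();print(s, grip_point_offset if not callable(grip_point_offset) else grip_point_offset())
for n in("scene","top","wrist"):
    p=get_image(n);cv2.imwrite(f"pics/{n}0.png",p["img"][...,::-1]);print(n,np.round(p["mtx"],1).tolist(),[k for k in p])
    for t,z in Z.items():
        for r in place_of(p,t)[:2]: print(t,round(r["conf"],2),np.round(r["at"],1),np.round(at_z(p,r["at"],z,s),1))
    print(np.round(cam(p,s),3).tolist())
E
python3 a.py
```

```text
{'clock': 0.0, 'joints': array([ 1.42654413e+00,  3.85551507e-01,  6.63134012e-03, -4.83053528e-04,
       -1.19403432e+00, -2.58582980e-01]), 'joint_vel': array([ 1.19159739e-03,  7.22488412e-05, -1.15250537e-03,  5.38226480e-04,
       -9.41177641e-04,  9.77243101e-04]), 'joint_efforts': array([ 7.31533819e-04, -3.92292488e+01,  1.88399380e+01,  4.18634981e+00,
       -4.66360667e-03,  2.24987964e-06]), 'position': array([244.91501783, 574.78751217, 403.62875607]), 'ee_rot': array([ 9.79765537e-01, -2.00145640e-01, -1.62471164e-04,  1.09014240e-03]), 'contact_force': array([ 0.22496768,  0.78508766, -0.37282445]), 'wrist_torque': array([-0.08499218, -0.01581656, -0.00542079]), 'grasp_force': 0.0, 'gripper_width': 85.45664809314565} 154.70000000000002
scene [[478.3, 0.0, 324.3], [0.0, 478.3, 195.3], [0.0, 0.0, 1.0]] ['img', 'z_map', 'mtx', 'world_from_camera', 'shot']
roller_centre 0.56 [385.4 175.5] [ 528. -231.  210.]
collar_centre 0.56 [428.6 207. ] [ 417.5 -257.2  207. ]
spindle_foot 0.8 [183.8 244.2] [552.  187.5 228.5]
front_station 0.87 [257.1 263.9] [449.1  91.7 228.5]
table
[... 413 characters left out ...]
[198.3 183.4] [553.5 188.2 228.5]
front_station 0.72 [244.  231.4] [449.4  89.2 228.5]
front_station 0.52 [394.2 195.1] [ 520.9 -229.   228.5]
table_axis 0.76 [238.6 191.7] [534.  101.5 228.5]
table_axis 0.17 [394.4 192.9] [ 525.6 -229.6  228.5]
turn_knob 0.45 [194.  220.7] [471.6 186.9 254.5]
turn_knob 0.44 [202.4 182.9] [549.9 171.4 254.5]
[[-0.015, 0.991, -0.129, 403.557], [-1.0, -0.017, -0.013, -88.222], [-0.015, 0.129, 0.991, 1093.334], [0.0, 0.0, 0.0, 1.0]]
wrist [[330.7, 0.0, 322.2], [0.0, 330.7, 198.7], [0.0, 0.0, 1.0]] ['img', 'z_map', 'mtx', 'T_tool_cam', 'shot']
[[-0.391, 0.88, 0.27, 314.486], [-0.92, -0.375, -0.112, 545.109], [0.002, -0.292, 0.956, 371.832], [0.0, 0.0, 0.0, 1.0]]
```

View pics/scene0.png

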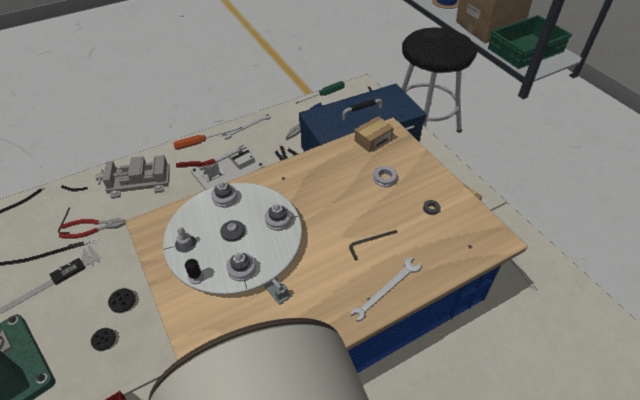

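View pics/top0.png

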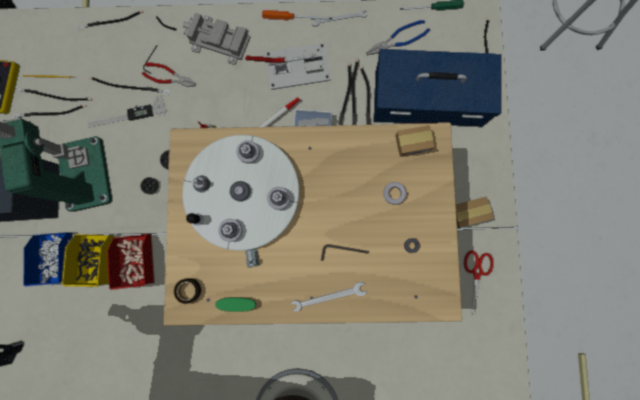

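Call:
{"name": "carry_out", "arguments": {
  "slide": [
    [0.049, 0.032, -0.046],
    [0.1, 0.066, -0.046],
    [0.15, 0.1, -0.046],
    [0.2, 0.133, -0.046],
    [0.25, 0.166, -0.046],
    [0.3, 0.2, -0.046],
    [0.345, 0.23, -0.046],
    [0.386, 0.256, -0.046]
  ],
  "roll": [-5, -10, -15, -20, -23.1, -23.1, -23.1, -23.1],
  "claw": [0.085, 0.085, 0.085, 0.085, 0.085, 0.085, 0.085, 0.085]
}}

```text
clock: 2.05
position: [500.4, 186.2, 451.1]
ee_rot: [1.0, -0.0, 0.0, -0.0]
contact_force: [1.2, -0.0, 0.4]
gripper_width: 85.5
grasp_force: 0.0
```

```bash
cat > b.py <<'E'
from h import *
import sys
s=read_state();print(s["clock"],np.round(s["position"],1),np.round(R.from_quat(s["ee_rot"]).as_euler("ZYX",degrees=True),2),np.round(s["contact_force"],1),s["gripper_width"],s["grasp_force"])
p=get_image("wrist")
if len(sys.argv)>1: cv2.imwrite(f"pics/{sys.argv[1]}.png",p["img"][...,::-1])
for t in (sys.argv[2].split(",") if len(sys.argv)>2 else Z):
    for r in place_of(p,t)[:2]: print(t,round(r["conf"],2),np.round(r["at"],1),np.round(at_z(p,r["at"],Z[t],s),1))
np.save("last.npy",cloud(p,s))
E
python3 b.py w1
```

```text
2.05 [500.4 186.2 451.1] [-1.0000e-02 -4.0000e-02 -1.7998e+02] [ 1.2 -0.   0.4] 85.4645217304792 0.0
roller_centre 0.16 [470.4 170.9] [531.   90.4 210. ]
spindle_foot 0.97 [330.6 137.3] [554.5 181.2 228.5]
front_station 0.67 [474.9 294.1] [452.   84.9 228.5]
table_axis 0.63 [471.1 168.1] [536.7  98.6 228.5]
turn_knob 0.57 [320.4 281.8] [476.7 186.9 254.5]
```

View pics/w1.png

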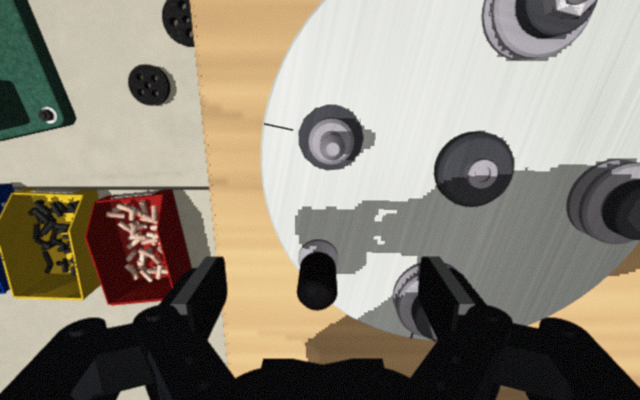

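Call:
{"name": "carry_out", "arguments": {
  "slide": [
    [0, 0.06, 0],
    [0, 0.12, 0],
    [0, 0.18, 0],
    [-0.005, 0.24, 0],
    [-0.01, 0.3, 0],
    [-0.02, 0.36, 0.01],
    [-0.02, 0.42, 0.02],
    [-0.02, 0.42, 0.02]
  ],
  "roll": [0, 0, 0, 0, 0, 0, 0, 0],
  "claw": [0.085, 0.085, 0.085, 0.085, 0.085, 0.085, 0.085, 0.085]
}}

```text
clock: 3.4
position: [479.6, -233.9, 429.5]
ee_rot: [1.0, -0.002, -0.001, -0.0]
contact_force: [0.3, 0.6, -1.8]
gripper_width: 85.2
grasp_force: 0.0
```

```bash
python3 b.py w2 roller_centre,collar_centre
```

```text
3.4 [ 479.6 -233.9  429.5] [-2.0000e-01  1.3000e-01 -1.7998e+02] [ 0.3  0.6 -1.8] 85.15870622174631 0.0
collar_centre 0.76 [371.7 311.7] [ 416.7 -267.5  207. ]
```

View pics/w2.png

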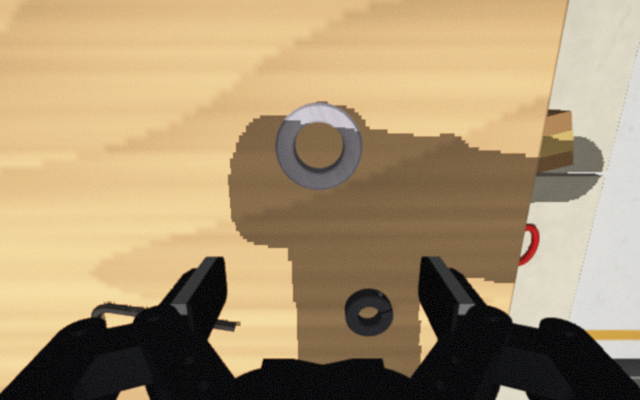

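```bash
cat > c.py <<'E'
from h import *
P=np.load("last.npy")
for n,c,r,lo,hi in(("roller",(526,-231),40,213,224),("collar",(416,-266),28,208,217)):
    m=(np.hypot(P[...,0]-c[0],P[...,1]-c[1])<r)&(P[...,2]>lo)&(P[...,2]<hi)
    q=P[m][:,:2].astype(np.float32);o,rad=cv2.minEnclosingCircle(q);print(n,len(q),np.round(o,1),round(rad,1),np.median(P[m][:,2]),(q.min(0)+q.max(0))/2)
b=P[(abs(P[...,0]-560)<30)&(abs(P[...,1]+200)<60)];print(np.median(b[:,2]))
E
python3 c.py
```

```text
roller 3993 [ 528.5 -232.4] 24.1 216.75625771441466 [ 528.49536 -232.58737]
collar 1341 [ 416.1 -265.2] 16.7 210.83247019798054 [ 416.4063 -265.3083]
201.06147452889346
```

Call:
{"name": "carry_out", "arguments": {
  "slide": [
    [0.049, -0.0015, 0.015],
    [0.049, -0.0015, 0.035],
    [0.049, -0.0015, 0.05],
    [0.049, -0.0015, 0.0585],
    [0.049, -0.0015, 0.0585],
    [0.049, -0.0015, 0.0585],
    [0.049, -0.0015, 0.0585],
    [0.049, -0.0015, 0.0585]
  ],
  "roll": [0, 0, 0, 0, 0, 0, 0, 0],
  "claw": [0.08, 0.07, 0.07, 0.07, 0.065, 0.04, 0.04, 0.04]
}}

```text
clock: 4.55
position: [529.0, -230.5, 373.9]
ee_rot: [1.0, 0.0, 0.001, 0.0]
contact_force: [-0.9, 1.9, 7.1]
gripper_width: 46.0
grasp_force: 61.9
```

```bash
python3 b.py w3 roller_centre
```

```text
4.55 [ 529.  -230.5  373.9] [ 3.0000e-02 -1.6000e-01  1.7995e+02] [-0.9  1.9  7.1] 45.99772292436069 61.86776351183653
```

Call:
{"name": "carry_out", "arguments": {
  "slide": [
    [0, 0, -0.04],
    [0, 0, -0.09],
    [0, -0.05, -0.1],
    [0.005, -0.11, -0.1],
    [0.005, -0.17, -0.1],
    [0.005, -0.23, -0.1],
    [0.005, -0.29, -0.1],
    [0.005, -0.33, -0.1]
  ],
  "roll": [0, 0, 0, 0, 0, 0, 0, 0],
  "claw": [0.03, 0.03, 0.03, 0.03, 0.03, 0.03, 0.03, 0.03]
}}

```text
clock: 5.65
position: [533.3, 102.0, 471.7]
ee_rot: [1.0, 0.001, -0.0, -0.0]
contact_force: [0.5, -0.6, -1.3]
gripper_width: 45.9
grasp_force: 61.9
```

```bash
python3 b.py w4 roller_centre,spindle_foot,table_axis,turn_knob
```

```text
5.65 [533.3 102.  471.7] [ 1.0000e-01  5.0000e-02 -1.7998e+02] [ 0.5 -0.6 -1.3] 45.885818886350606 61.89496658742428
spindle_foot 0.9 [206.3 182.9] [554.7 178.  228.5]
table_axis 0.71 [327.  211.8] [534.8  98.4 228.5]
turn_knob 0.76 [192.3 308.6] [476.7 186.2 254.5]
```

View pics/w4.png

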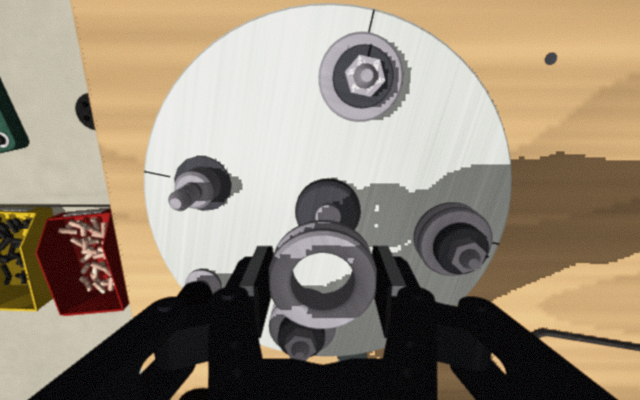

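```bash
cat > d.py <<'E'
from h import *
P=np.load("last.npy")
m=(abs(P[...,0]-554)<22)&(abs(P[...,1]-180)<22)
print(np.median(P[(abs(P[...,0]-580)<15)&(abs(P[...,1]-120)<15)][:,2]))
for lo,hi in((227.6,231),(240,245),(245,250),(250,255),(255,260),(260,265),(265,268),(268,275)):
    q=P[m&(P[...,2]>lo)&(P[...,2]<hi)]
    if len(q): print(lo,len(q),q.mean(0).round(1),q.min(0).round(1),q.max(0).round(1))
# hold roller
m=(np.hypot(P[...,0]-533,P[...,1]-102)<40)&(P[...,2]>285)&(P[...,2]<335)
q=P[m];print(len(q),q.min(0),q.max(0))
import itertools
for lo in range(296,330,3):
    r=P[m&(P[...,2]>lo)&(P[...,2]<lo+3)]
    if len(r):print(lo,len(r),r.min(0).round(1),r.max(0).round(1))
E
python3 d.py
```

```text
225.4579984077808
227.6 491 [557.9 176.1 228.3] [535.5 162.6 227.6] [572.4 199.2 231. ]
240 530 [556.9 177.8 243.7] [541.7 168.7 240. ] [566.1 193.  245. ]
245 286 [555.5 177.6 246. ] [543.6 170.3 245. ] [565.1 190.6 250. ]
250 81 [556.6 177.4 252.5] [550.3 174.9 250.1] [560.  184.2 254.9]
255 85 [556.6 177.6 257.6] [550.  175.1 255. ] [559.9 183.4 259.9]
260 89 [556.3 177.8 262.8] [548.3 174.8 260.2] [559.9 187.1 265. ]
265 181 [555.2 179.4 266.6] [548.6 174.7 265. ] [559.9 186.8 268. ]
268 151 [554.4 180.6 269.2] [550.2 176.2 268. ] [558.8 185.  270.9]
10759 [508.01110446  64.50936882 298.8281874 ] [556.85754321 138.24176631 334.98122359]
296 2 [521.4  87.8 298.8] [528.4  91.9 298.9]
299 299 [517.7  72.9 299.1] [556.6 124.5 302. ]
302 895 [517.9  72.3 302. ] [556.9 130.6 305. ]
305 410 [517.7  66.7 305. ] [555.5 137.2 308. ]
308 543 [517.7  66.  308. ] [556.5 138.  311. ]
311 1887 [508.   64.8 311. ] [556.8 137.8 314. ]
314 4572 [509.4  64.9 314. ] [556.5 137.9 317. ]
317 320 [523.1  65.1 317. ] [546.2 138.  320. ]
320 332 [522.8  65.  320. ] [546.1 138.2 323. ]
323 390 [523.1  64.9 323. ] [546.3 138.2 326. ]
326 400 [522.4  64.5 326. ] [545.8 138.2 329. ]
329 390 [522.6  65.2 329. ] [546.2 138.  332. ]
```

Call:
{"name": "carry_out", "arguments": {
  "slide": [
    [0.01, -0.04, 0],
    [0.022, -0.0795, 0],
    [0.022, -0.0795, 0],
    [0.022, -0.0795, 0.02],
    [0.022, -0.0795, 0.035],
    [0.022, -0.0795, 0.045],
    [0.022, -0.0795, 0.045]
  ],
  "roll": [0, 0, 0, 0, 0, 0, 0],
  "claw": [0.03, 0.03, 0.03, 0.03, 0.03, 0.03, 0.03]
}}

```text
clock: 6.78
position: [555.7, 178.5, 426.4]
ee_rot: [1.0, -0.0, -0.001, 0.0]
contact_force: [-0.3, 1.0, -0.9]
gripper_width: 46.2
grasp_force: 62.0
```

```bash
python3 b.py w5 spindle_foot; cat > e.py <<'E'
from h import *
P=np.load("last.npy");s=read_state();c=s["position"]
def ext(n,m):
    q=P[m]
    if len(q):print(n,len(q),q.mean(0).round(1),q.min(0).round(1),q.max(0).round(1))
d=np.hypot(P[...,0]-c[0],P[...,1]-c[1]); top=c[2]-155.7
ext("roller",(d<29)&(abs(P[...,2]-top)<2.5))
ext("nose tip",(d<11)&(P[...,2]>266.5)&(P[...,2]<273)); ext("nose",(d<11)&(P[...,2]>255)&(P[...,2]<266.5))
ext("pads",(abs(P[...,1]-c[1])<60)&(abs(P[...,0]-c[0])<20)&(P[...,2]>top+5)&(P[...,2]<top+15)&(d>22))
E
python3 e.py
```

```text
6.775 [555.7 178.5 426.4] [-3.0000e-02  8.0000e-02  1.7994e+02] [-0.3  1.  -0.9] 46.16297999933912 61.987285539507866
spindle_foot 0.92 [315.6 244.3] [554.  181.5 228.5]
roller 2156 [556.1 178.2 270.3] [532.6 152.5 269.6] [578.6 205.5 274.6]
nose tip 362 [555.3 181.1 268.4] [549.6 175.4 266.5] [560.1 186.3 270.8]
nose 397 [557.8 181.1 261.9] [548.8 175.3 255. ] [560.6 187.  266.5]
pads 1221 [562.6 177.  282.1] [544.7 141.1 277.1] [568.4 214.7 287.1]
```

View pics/w5.png

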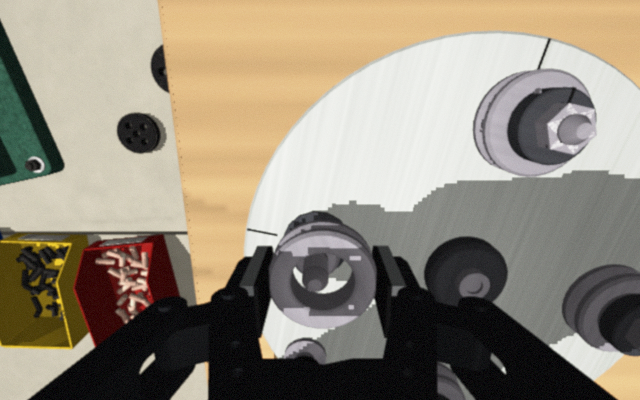

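Call:
{"name": "carry_out", "arguments": {
  "slide": [
    [-0.001, -0.0032, 0],
    [-0.001, -0.0032, 0.005],
    [-0.001, -0.0032, 0.01],
    [-0.001, -0.0032, 0.014],
    [-0.001, -0.0032, 0.018],
    [-0.001, -0.0032, 0.018]
  ],
  "roll": [0, 0, 0, 0, 0, 0],
  "claw": [0.03, 0.03, 0.03, 0.03, 0.03, 0.03]
}}

```text
clock: 7.62
position: [554.7, 182.3, 408.7]
ee_rot: [1.0, 0.0, -0.0, 0.0]
contact_force: [0.5, 0.9, -0.7]
gripper_width: 46.2
grasp_force: 62.0
```

```bash
python3 b.py w6 spindle_foot; python3 e.py
```

```text
7.625 [554.7 182.3 408.7] [2.0000e-02 5.0000e-02 1.7997e+02] [ 0.5  0.9 -0.7] 46.23327671926806 61.99235759675503
spindle_foot 0.64 [325.3 257.2] [554.4 180.3 228.5]
roller 4604 [555.8 181.9 252. ] [531.1 155.9 251.1] [578.  208.8 256.1]
nose tip 458 [555.5 181.2 268.5] [550.5 176.1 266.5] [560.2 186.5 270.8]
nose 536 [557.9 181.1 261.8] [549.  175.1 255. ] [560.7 187.1 266.5]
pads 1273 [561.5 181.6 263.7] [544.4 145.  258.6] [567.6 218.5 268.6]
```

Call:
{"name": "carry_out", "arguments": {
  "slide": [
    [0, 0.0005, 0.004],
    [0, 0.0005, 0.007],
    [0, 0.0005, 0.009],
    [0, 0.0005, 0.01],
    [0, 0.0005, 0.01]
  ],
  "roll": [0, 0, 0, 0, 0],
  "claw": [0.03, 0.03, 0.03, 0.03, 0.03]
}}

```text
clock: 8.35
position: [554.9, 181.7, 400.4]
ee_rot: [1.0, 0.0, 0.001, -0.0]
contact_force: [-1.1, -1.2, 5.2]
gripper_width: 46.2
grasp_force: 62.6
```

Call:
{"name": "carry_out", "arguments": {
  "slide": [
    [0, 0, 0],
    [0, 0, 0],
    [0, 0, 0],
    [0, 0, -0.02],
    [0, 0, -0.05],
    [-0.02, 0, -0.07],
    [-0.04, 0, -0.07]
  ],
  "roll": [0, 0, 0, 0, 0, 0, 0],
  "claw": [0.065, 0.065, 0.065, 0.065, 0.065, 0.065, 0.065]
}}

```text
clock: 9.22
position: [514.6, 182.0, 470.9]
ee_rot: [1.0, 0.0, 0.002, -0.001]
contact_force: [-0.6, 0.5, -0.8]
gripper_width: 65.1
grasp_force: 0.0
```

```bash
python3 b.py w7 roller_centre,spindle_foot; cat > f.py <<'E'
from h import *
P=np.load("last.npy");c=(554.7,181)
def ext(n,m):
    q=P[m]
    if len(q):print(n,len(q),q.mean(0).round(1),q.min(0).round(1),q.max(0).round(1),"med",np.median(q,0).round(1))
d=np.hypot(P[...,0]-c[0],P[...,1]-c[1])
ext("roller",(d<29)&(d>13)&(P[...,2]>238)&(P[...,2]<252));ext("nose tip",(d<11)&(P[...,2]>266.5)&(P[...,2]<273))
ext("collar",(d<17.5)&(d>8.5)&(P[...,2]>252)&(P[...,2]<262))
ext("table",(d<60)&(d>40)&(P[...,2]>220)&(P[...,2]<230))
for k in range(4):
    a=np.arctan2(P[...,1]-c[1],P[...,0]-c[0]);ext(f"quad{k}",(d<21)&(d>15)&(P[...,2]>235)&(P[...,2]<252)&(abs((a-k*np.pi/2+np.pi)%(2*np.pi)-np.pi)<.6))
E
python3 f.py
```

```text
9.225 [514.6 182.  470.9] [ 1.0000e-02 -1.9000e-01 -1.7989e+02] [-0.6  0.5 -0.8] 65.0648165700102 0.0
spindle_foot 0.8 [323.6 153.8] [556.6 181.2 228.5]
roller 3341 [555.3 181.3 243.2] [530.8 157.4 238. ] [578.4 205.2 245.7] med [555.6 181.5 243.3]
nose tip 274 [555.  181.2 268.5] [549.6 176.2 266.5] [559.9 186.3 271. ] med [555.  181.  268.7]
table 11051 [557.5 165.4 225.5] [494.8 121.  222.7] [614.7 223.1 228.2] med [560.6 161.3 225.5]
quad0 386 [571.8 180.9 243.5] [567.6 169.4 241.4] [575.7 192.6 245.1] med [571.7 181.  243.4]
quad1 362 [554.9 198.1 243.4] [543.4 193.7 241.4] [566.  201.9 245.4] med [554.9 198.1 243.4]
quad2 340 [537.7 181.  243.5] [533.8 169.2 241.3] [542.3 192.5 245.3] med [537.8 180.9 243.5]
quad3 360 [555.  163.9 243.5] [543.7 160.  241.6] [566.4 168.3 245.6] med [555.2 163.9 243.6]
```

View pics/w7.png

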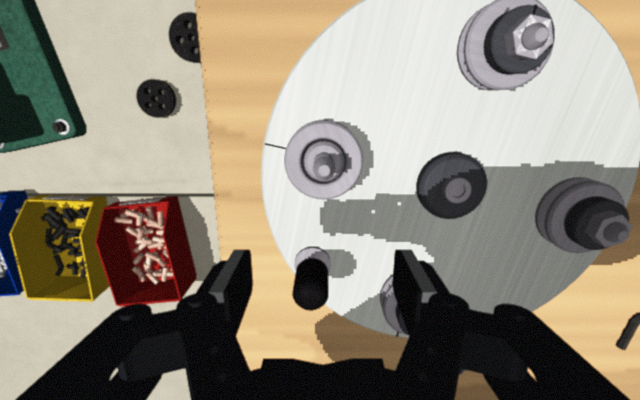

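Call:
{"name": "carry_out", "arguments": {
  "slide": [
    [-0.015, 0.055, 0],
    [-0.03, 0.11, 0],
    [-0.045, 0.165, 0],
    [-0.06, 0.22, 0],
    [-0.075, 0.275, 0],
    [-0.095, 0.33, 0.01],
    [-0.11, 0.39, 0.025],
    [-0.125, 0.447, 0.03]
  ],
  "roll": [0, 0, 0, 0, 0, 0, 0, 0],
  "claw": [0.055, 0.055, 0.055, 0.055, 0.055, 0.055, 0.055, 0.055]
}}

```text
clock: 10.38
position: [389.4, -267.3, 438.2]
ee_rot: [1.0, 0.0, -0.001, -0.0]
contact_force: [1.7, 0.2, -0.2]
gripper_width: 54.8
grasp_force: 0.0
```

```bash
python3 b.py w8 collar_centre; python3 c.py|tail -2
```

```text
10.375 [ 389.4 -267.3  438.2] [ 3.0000e-02  7.0000e-02 -1.7998e+02] [ 1.7  0.2 -0.2] 54.83648055361345 0.0
collar_centre 0.67 [316.8 179.2] [ 416.4 -264.2  207. ]
  return _methods._mean(a, axis=axis, dtype=dtype,
  ret = ret.dtype.type(ret / rcount)
Traceback (most recent call last):
  File "c.py", line 5, in <module>
    q=P[m][:,:2].astype(np.float32);o,rad=cv2.minEnclosingCircle(q);print(n,len(q),np.round(o,1),round(rad,1),np.median(P[m][:,2]),(q.min(0)+q.max(0))/2)
                                                                                                                                    ~~~~~^^^
ValueError: zero-size array to reduction operation minimum which has no identity
```

Call:
{"name": "carry_out", "arguments": {
  "slide": [
    [0.027, -0.0025, 0.01],
    [0.027, -0.0025, 0.03],
    [0.027, -0.0025, 0.05],
    [0.027, -0.0025, 0.062],
    [0.027, -0.0025, 0.062],
    [0.027, -0.0025, 0.062],
    [0.027, -0.0025, 0.062],
    [0.027, -0.0025, 0.062]
  ],
  "roll": [0, 0, 0, 0, 0, 0, 0, 0],
  "claw": [0.055, 0.055, 0.055, 0.055, 0.05, 0.02, 0.02, 0.02]
}}

```text
clock: 11.48
position: [417.2, -262.8, 378.5]
ee_rot: [1.0, 0.0, 0.001, 0.001]
contact_force: [-0.5, 1.2, 5.0]
gripper_width: 28.5
grasp_force: 59.1
```

Call:
{"name": "carry_out", "arguments": {
  "slide": [
    [0, 0, -0.04],
    [0, 0, -0.09],
    [0.01, -0.05, -0.11],
    [0.03, -0.11, -0.11],
    [0.05, -0.165, -0.11],
    [0.065, -0.22, -0.11],
    [0.08, -0.275, -0.11],
    [0.1, -0.33, -0.11]
  ],
  "roll": [0, 0, 0, 0, 0, 0, 0, 0],
  "claw": [0.02, 0.02, 0.02, 0.02, 0.02, 0.02, 0.02, 0.02]
}}

```text
clock: 12.48
position: [516.6, 69.1, 487.2]
ee_rot: [1.0, 0.0, 0.0, -0.0]
contact_force: [0.7, -0.7, -0.3]
gripper_width: 28.5
grasp_force: 59.3
```

```bash
python3 b.py w9 collar_centre,spindle_foot; cat > g.py <<'E'
from h import *
P=np.load("last.npy");s=read_state();c=s["position"]
def ext(n,m):
    q=P[m]
    if len(q):print(n,len(q),q.mean(0).round(1),q.min(0).round(1),q.max(0).round(1))
d=np.hypot(P[...,0]-c[0],P[...,1]-c[1])
for lo in range(150,180,2): ext(f"off{lo}",(d<17.5)&(P[...,2]<c[2]-lo)&(P[...,2]>c[2]-lo-2))
ext("pads",(abs(P[...,1]-c[1])<60)&(abs(P[...,0]-c[0])<20)&(P[...,2]>c[2]-154)&(P[...,2]<c[2]-144)&(d>14))
d=np.hypot(P[...,0]-554.9,P[...,1]-181)
ext("nose tip",(d<11)&(P[...,2]>266.5)&(P[...,2]<273)); ext("nose",(d<11)&(P[...,2]>255)&(P[...,2]<266.5))
E
python3 g.py
```

```text
12.475 [516.6  69.1 487.2] [ 3.0000e-02 -0.0000e+00 -1.7998e+02] [ 0.7 -0.7 -0.3] 28.453760664073343 59.26924914121628
collar_centre 0.69 [321.3 265.4] [457.8  69.5 207. ]
collar_centre 0.25 [458.3 238.8] [482.2 -42.2 207. ]
spindle_foot 0.78 [159.7 153.7] [555.  180.9 228.5]
off150 40 [518.6  69.4 334.9] [507.2  54.2 334.1] [528.6  83.1 336. ]
off152 48 [517.6  72.8 333.2] [507.   54.2 332.1] [528.4  83.  334. ]
off154 41 [518.4  68.3 331. ] [508.1  54.2 330.1] [528.1  83.  332. ]
off156 44 [517.4  73.8 329.1] [506.9  54.3 328.1] [528.3  83.  330. ]
off158 38 [518.   67.9 327.1] [511.3  54.3 326.1] [528.6  83.  328.1]
off160 39 [518.7  71.2 325.1] [506.2  54.3 324.1] [528.5  83.1 326.1]
off162 40 [516.1  70.8 323.2] [507.   54.3 322.1] [527.9  83.  324.1]
off164 427 [516.3  68.6 320.4] [500.4  54.3 320.1] [530.3  83.  322. ]
off166 2064 [516.1  68.8 319.3] [499.8  54.3 318.1] [531.   83.  320.1]
off168 210 [519.6  69.1 317.2] [499.9  54.6 316.1] [531.2  83.  318.1]
off170 204 [521.4  68.5 315.1] [507.   54.3 314.1] [531.1  83.  316.1]
off172 166 [520.3  68.7 313.1] [507.   55.7 312.1] [531.   82.9 314.1]
off174 116 [519.8  68.5 311.2] [506.8  54.6 310.1] [530.9  82.7 312.1]
off176 9 [518.7  71.4 309.9] [506.6  59.3 309.5] [529.5  82.4 310. ]
pads 980 [524.9  68.  337.2] [506.3  40.8 332.1] [529.5  96.5 342.1]
nose tip 228 [554.9 179.8 268.5] [549.3 174.2 266.5] [559.4 185.6 271.6]
nose 264 [555.7 177.5 262.1] [548.7 174.4 255.1] [560.6 186.7 266.5]
```

View pics/w9.png

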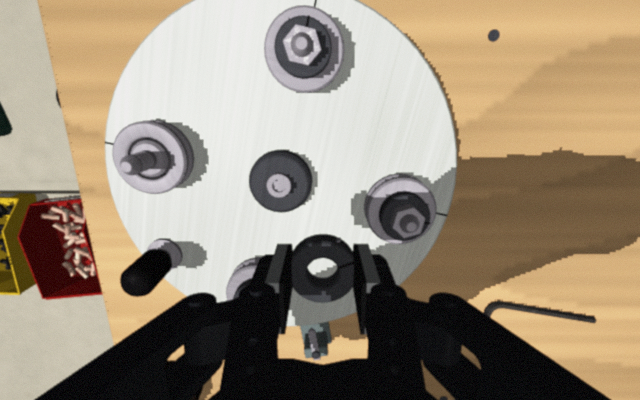

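Call:
{"name": "carry_out", "arguments": {
  "slide": [
    [0.015, -0.05, 0],
    [0.03, -0.1, 0],
    [0.0394, -0.1124, 0],
    [0.0394, -0.1124, 0.02],
    [0.0394, -0.1124, 0.033],
    [0.0394, -0.1124, 0.033]
  ],
  "roll": [0, 0, 0, 0, 0, 0],
  "claw": [0.02, 0.02, 0.02, 0.02, 0.02, 0.02]
}}

```text
clock: 13.38
position: [555.9, 178.7, 453.1]
ee_rot: [1.0, -0.0, -0.001, 0.001]
contact_force: [-0.4, 0.7, -0.5]
gripper_width: 28.6
grasp_force: 59.4
```

```bash
python3 b.py w10 spindle_foot;  python3 g.py | grep -v off15; python3 f.py | grep roller
```

```text
13.375 [555.9 178.7 453.1] [-5.0000e-02  1.4000e-01  1.7992e+02] [-0.4  0.7 -0.5] 28.611567060623273 59.387075901031494
spindle_foot 0.67 [317.1 223.7] [555.7 181.1 228.5]
spindle_foot 0.61 [323.6 266.5] [525.9 177.  228.5]
off160 40 [556.8 179.3 294. ] [547.  163.6 292.9] [567.9 192.2 294.9]
off162 38 [558.9 180.1 291.8] [546.2 163.5 290.9] [567.5 192.3 292.9]
off164 38 [554.4 183.1 289.8] [546.5 163.6 288.9] [567.1 192.2 290.8]
off166 50 [556.2 178.3 287.6] [541.4 163.5 286.9] [567.2 192.2 288.8]
off168 2054 [554.7 178.  285.6] [538.8 163.5 284.9] [570.1 192.2 286.9]
off170 541 [557.2 177.9 284.4] [539.2 163.5 282.9] [570.3 192.2 284.9]
off172 189 [560.3 177.5 281.9] [545.4 163.6 280.9] [570.  192.1 282.9]
off174 183 [559.6 178.2 279.9] [545.4 163.5 278.9] [570.2 192.1 280.9]
off176 152 [558.6 178.4 277.9] [545.9 163.7 276.9] [570.1 191.9 278.9]
off178 49 [559.5 177.2 276.4] [545.8 164.1 275.1] [569.5 189.5 276.9]
pads 997 [564.  176.8 305.9] [545.6 150.  300.9] [568.4 205.8 310.9]
nose tip 29 [551.9 179.7 268.7] [549.9 177.  266.6] [553.4 182.2 270.4]
nose 6 [553.6 180.2 262.5] [549.3 176.5 256.4] [560.8 184.  266.1]
roller 2379 [562.1 181.2 243.1] [530.7 157.4 238.1] [578.7 205.1 245.5] med [565.2 180.8 243.2]
```

View pics/w10.png

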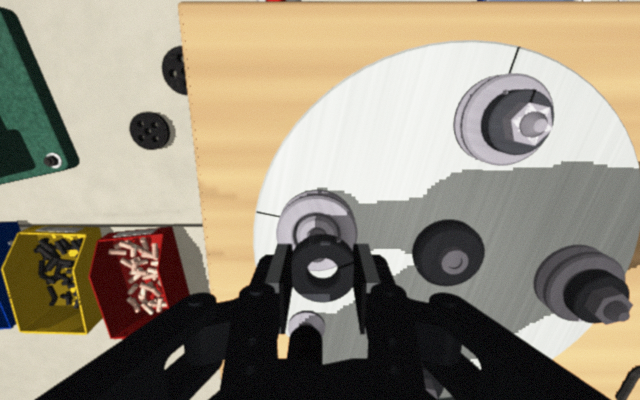

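Call:
{"name": "carry_out", "arguments": {
  "slide": [
    [0.0003, -0.0032, 0],
    [0.0003, -0.0032, 0],
    [0.0003, -0.0032, 0.004],
    [0.0003, -0.0032, 0.008],
    [0.0003, -0.0032, 0.008]
  ],
  "roll": [0, 0, 0, 0, 0],
  "claw": [0.02, 0.02, 0.02, 0.02, 0.02]
}}

```text
clock: 14.1
position: [556.3, 183.0, 445.6]
ee_rot: [1.0, 0.0, -0.001, 0.0]
contact_force: [-0.0, -0.2, -1.5]
gripper_width: 28.6
grasp_force: 59.4
```

```bash
python3 b.py w11 spindle_foot;  python3 g.py | grep -v off15|grep -v off17;python3 f.py | grep roller
```

```text
14.1 [556.3 183.  445.6] [2.0000e-02 6.0000e-02 1.7997e+02] [-0.  -0.2 -1.5] 28.630421229173752 59.3867951631546
spindle_foot 0.79 [326.5 229.2] [555.8 179.8 228.5]
off160 31 [556.9 181.9 285.1] [547.3 168.  284.1] [561.5 196.6 286.1]
off162 47 [557.4 183.8 283. ] [546.6 168.  282.2] [566.8 196.7 284.1]
off164 31 [554.6 183.7 281.2] [549.  168.  280.3] [567.2 196.7 282. ]
off166 857 [554.7 182.4 278.5] [539.6 167.9 278.1] [570.5 196.6 280. ]
off168 1718 [555.9 182.3 277.5] [539.1 167.9 276.1] [570.6 196.7 278.1]
pads 1009 [564.2 181.7 297.3] [546.1 154.5 292.1] [569.3 210.2 302.1]
nose tip 331 [551.8 181.8 269.9] [546.1 174.9 266.5] [557.8 189.7 273. ]
nose 27 [551.4 182.2 265.7] [548.2 176.  264.2] [554.8 186.5 266.4]
roller 2284 [563.9 181.5 243.1] [531.8 157.6 238. ] [578.6 205.3 245.6] med [566.9 182.  243.2]
```

Call:
{"name": "carry_out", "arguments": {
  "slide": [
    [0, 0.0009, 0],
    [0, 0.0009, 0.003],
    [0, 0.0009, 0.006],
    [0, 0.0009, 0.009],
    [0, 0.0009, 0.009]
  ],
  "roll": [0, 0, 0, 0, 0],
  "claw": [0.02, 0.02, 0.02, 0.02, 0.02]
}}

```text
clock: 14.82
position: [556.4, 182.1, 436.7]
ee_rot: [1.0, 0.0, -0.0, 0.0]
contact_force: [1.1, -0.3, -0.4]
gripper_width: 28.5
grasp_force: 59.4
```

```bash
python3 b.py w12 spindle_foot;  python3 g.py | grep -v off15|grep -v off17;python3 f.py | grep roller
```

```text
14.825 [556.4 182.1 436.7] [2.0000e-02 5.0000e-02 1.7997e+02] [ 1.1 -0.3 -0.4] 28.468958161943693 59.386441111564636
off160 29 [558.1 181.9 276.2] [553.  167.1 275.3] [563.3 195.7 277.2]
off162 49 [557.  184.  274.1] [546.1 167.1 273.2] [567.2 195.8 275.2]
off164 27 [555.4 181.9 272.3] [550.3 167.1 271.3] [567.4 195.7 273.1]
off166 1024 [554.9 181.3 269.6] [539.7 167.1 269.2] [570.9 195.8 271.2]
off168 1818 [556.1 181.5 268.6] [539.1 167.1 267.2] [570.8 195.8 269.2]
pads 1037 [564.3 181.  288.3] [546.3 153.4 283.2] [569.3 209.4 293.2]
nose tip 1246 [554.9 180.8 268.8] [544.  170.1 266.5] [565.8 191.8 270.9]
nose 322 [552.5 181.6 264.6] [546.2 173.9 258.4] [560.6 188.8 266.5]
roller 2006 [568.3 181.4 243. ] [540.5 158.  238.1] [578.6 204.9 245.2] med [569.2 181.7 243.2]
```

View pics/w12.png

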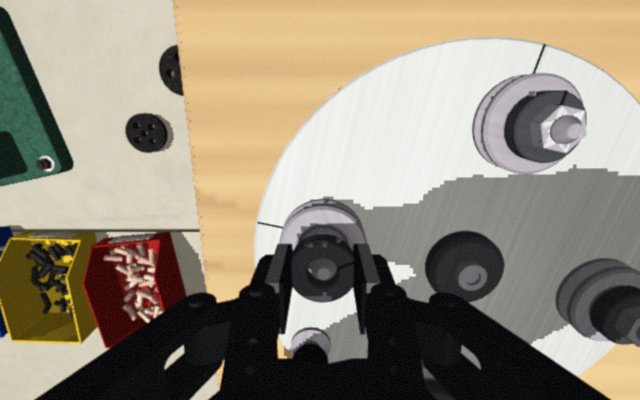

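Call:
{"name": "carry_out", "arguments": {
  "slide": [
    [0, 0.0003, 0.004],
    [0, 0.0003, 0.008],
    [0, 0.0003, 0.011],
    [0, 0.0003, 0.013],
    [0, 0.0003, 0.014],
    [0, 0.0003, 0.014]
  ],
  "roll": [0, 0, 0, 0, 0, 0],
  "claw": [0.02, 0.02, 0.02, 0.02, 0.02, 0.02]
}}

```text
clock: 15.68
position: [556.4, 181.8, 423.2]
ee_rot: [1.0, 0.0, 0.0, 0.0]
contact_force: [0.1, -0.2, -1.2]
gripper_width: 28.6
grasp_force: 59.4
```

Call:
{"name": "carry_out", "arguments": {
  "slide": [
    [0, 0, 0.001],
    [0, 0, 0.002],
    [0, 0, 0.002]
  ],
  "roll": [0, 0, 0],
  "claw": [0.02, 0.02, 0.02]
}}

```text
clock: 16.05
position: [556.6, 181.7, 422.6]
ee_rot: [1.0, 0.0, 0.001, -0.0]
contact_force: [-0.4, -0.0, 5.5]
gripper_width: 28.5
grasp_force: 60.0
```

Contact at the expected height; release, lift and check.

Call:
{"name": "carry_out", "arguments": {
  "slide": [
    [0, 0, 0],
    [0, 0, 0],
    [0, 0, 0],
    [0, 0, -0.02],
    [-0.02, 0, -0.05],
    [-0.04, 0, -0.05],
    [-0.04, 0, -0.05]
  ],
  "roll": [0, 0, 0, 0, 0, 0, 0],
  "claw": [0.05, 0.05, 0.05, 0.05, 0.05, 0.05, 0.05]
}}

```text
clock: 16.92
position: [515.5, 181.6, 471.8]
ee_rot: [1.0, 0.001, 0.0, -0.0]
contact_force: [-0.0, 0.5, -0.5]
gripper_width: 50.0
grasp_force: 0.0
```

```bash
python3 b.py w13 collar_centre,spindle_foot,turn_knob,table_axis,front_station; python3 f.py; python3 - <<'E'
from h import *
P=np.load("last.npy");m=(np.hypot(P[...,0]-475,P[...,1]-188)<30)&(P[...,2]>255)&(P[...,2]<276)
for lo in(250,258,265,269):
    q=P[m&(P[...,2]>lo)];print(len(q),q.min(0),q.max(0))
E
```

```text
16.925 [515.5 181.6 471.8] [ 7.0000e-02 -4.0000e-02 -1.7995e+02] [-0.   0.5 -0.5] 50.017624504872764 0.0
collar_centre 0.95 [321.5 164.2] [545.8 182.  207. ]
spindle_foot 0.92 [324.3 156. ] [555.3 180.2 228.5]
turn_knob 0.96 [310.7 281.9] [479.3 188.6 254.5]
table_axis 0.64 [445.6 186.2] [535.5  99.9 228.5]
front_station 0.72 [452.4 293.9] [453.9  85.9 228.5]
roller 2415 [558.2 181.1 243.4] [531.  157.3 238.9] [578.8 204.8 251.8] med [561.5 181.1 243.3]
nose tip 265 [555.4 180.9 268.6] [549.9 175.7 266.5] [560.2 185.8 270.7] med [555.5 181.  268.7]
collar 1764 [555.9 181.4 254.9] [539.1 165.6 252.1] [570.9 197.  256.9] med [556.8 181.6 254.9]
table 10961 [557.5 165.5 225.5] [494.8 121.2 222.5] [614.6 222.9 228.2] med [560.8 161.3 225.5]
quad0 358 [572.1 181.  244. ] [568.1 169.3 241.6] [575.5 192.2 251.8] med [572.  181.1 243.5]
quad1 236 [555.6 198.9 243.4] [543.2 194.7 241.5] [566.2 201.6 245.2] med [556.5 198.9 243.4]
quad2 149 [536.1 180.9 243.5] [533.8 169.9 241.9] [539.4 192.6 246.2] med [536.1 180.4 243.6]
quad3 274 [555.4 163.3 243.5] [543. 160. 242.] [566.2 167.4 248.8] med [555.7 163.3 243.5]
1207 [469.68593713 178.27284422 255.02512915] [490.18292392 200.22476237 272.10403306]
1129 [469.68593713 178.31795009 258.05910992] [490.18292392 200.22476237 272.10403306]
916 [469.68593713 178.38510476 265.02173666] [489.98323365 200.19658368 272.10403306]
544 [470.31939714 180.80957441 269.00920196] [488.16544182 198.01890962 272.10403306]
```

View pics/w13.png

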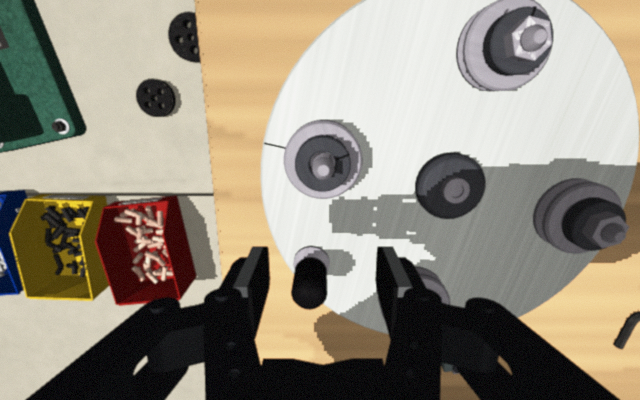

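Call:
{"name": "carry_out", "arguments": {
  "slide": [
    [-0.036, -0.008, 0],
    [-0.036, -0.008, 0],
    [-0.036, -0.008, 0.02],
    [-0.036, -0.008, 0.04],
    [-0.036, -0.008, 0.05],
    [-0.036, -0.008, 0.05],
    [-0.036, -0.008, 0.05],
    [-0.036, -0.008, 0.05]
  ],
  "roll": [0, 0, 0, 0, 0, 0, 0, 0],
  "claw": [0.05, 0.05, 0.05, 0.05, 0.05, 0.01, 0.01, 0.01]
}}

```text
clock: 18.23
position: [480.7, 189.8, 421.9]
ee_rot: [1.0, 0.0, 0.001, -0.0]
contact_force: [0.9, -0.1, 0.1]
gripper_width: 19.7
grasp_force: 58.7
```

```bash
cat > k.py <<'E'
from h import *
import sys
ax=np.array([535.7,98.2]);a0,a1,n=map(float,sys.argv[1:4]);n=int(n)
f=lambda a:ax+107.7*np.array([np.cos(np.radians(a)),np.sin(np.radians(a))])
for a in np.linspace(a0,a1,n+1)[1:]:
    d=(f(a)-f(a0))/1000;print(round(a,1),d.round(4)*[1,-1])
E
python3 b.py w14 turn_knob,spindle_foot; python3 k.py 121.7 163 8; python3 k.py 163 204 8
```

```text
18.225 [480.7 189.8 421.9] [ 3.0000e-02 -9.0000e-02 -1.7996e+02] [ 0.9 -0.1  0.1] 19.740635188160272 58.72207630542107
turn_knob 0.86 [323.1 274.6] [478.5 189.  254.5]
spindle_foot 0.9 [340.4 101.1] [555.1 181.1 228.5]
126.9 [-0.008   0.0055]
132.0 [-0.0155  0.0116]
137.2 [-0.0224  0.0184]
142.4 [-0.0287  0.0258]
147.5 [-0.0343  0.0338]
152.7 [-0.0391  0.0422]
157.8 [-0.0431  0.051 ]
163.0 [-0.0464  0.0601]
168.1 [-0.0024  0.0093]
173.2 [-0.004   0.0188]
178.4 [-0.0047  0.0284]
183.5 [-0.0045  0.0381]
188.6 [-0.0035  0.0476]
193.8 [-0.0016  0.0571]
198.9 [0.0011 0.0663]
204.0 [0.0046 0.0753]
```

Call:
{"name": "carry_out", "arguments": {
  "slide": [
    [-0.008, 0.0055, 0],
    [-0.0155, 0.0116, 0],
    [-0.0224, 0.0184, 0],
    [-0.0287, 0.0258, 0],
    [-0.0343, 0.0338, 0],
    [-0.0391, 0.0422, 0],
    [-0.0431, 0.051, 0],
    [-0.0464, 0.0601, 0]
  ],
  "roll": [0, 0, 0, 0, 0, 0, 0, 0],
  "claw": [0.01, 0.01, 0.01, 0.01, 0.01, 0.01, 0.01, 0.01]
}}

```text
clock: 19.38
position: [434.4, 129.3, 421.9]
ee_rot: [1.0, 0.0, 0.002, -0.001]
contact_force: [6.7, -2.1, -0.2]
gripper_width: 19.8
grasp_force: 58.9
```

Call:
{"name": "carry_out", "arguments": {
  "slide": [
    [-0.0024, 0.0093, 0],
    [-0.004, 0.0188, 0],
    [-0.0047, 0.0284, 0],
    [-0.0045, 0.0381, 0],
    [-0.0035, 0.0476, 0],
    [-0.0016, 0.0571, 0],
    [0.0011, 0.0663, 0],
    [0.0046, 0.0753, 0]
  ],
  "roll": [0, 0, 0, 0, 0, 0, 0, 0],
  "claw": [0.01, 0.01, 0.01, 0.01, 0.01, 0.01, 0.01, 0.01]
}}

```text
clock: 20.38
position: [439.2, 54.6, 421.9]
ee_rot: [1.0, 0.0, 0.002, -0.001]
contact_force: [5.3, 2.4, 2.1]
gripper_width: 19.6
grasp_force: 59.1
```

```bash
python3 b.py w15 turn_knob,spindle_foot,table_axis; python3 k.py 204 232 6
```

```text
20.375 [439.2  54.6 421.9] [ 5.0000e-02 -2.4000e-01 -1.7983e+02] [5.3 2.4 2.1] 19.59606959149959 59.122659880667925
turn_knob 0.74 [324.4 273.3] [438.1  53.6 254.5]
spindle_foot 0.9 [181.8 213.1] [458.1 127.6 228.5]
table_axis 0.7 [227.2  49.4] [536.2  97.7 228.5]
208.7 [0.0039 0.0079]
213.3 [0.0084 0.0154]
218.0 [0.0135 0.0225]
222.7 [0.0192 0.0292]
227.3 [0.0254 0.0354]
232.0 [0.0321 0.0411]
```

Call:
{"name": "carry_out", "arguments": {
  "slide": [
    [0.0039, 0.0079, 0],
    [0.0084, 0.0154, 0],
    [0.0135, 0.0225, 0],
    [0.0192, 0.0292, 0],
    [0.0254, 0.0354, 0],
    [0.0321, 0.0411, 0],
    [0.0321, 0.0411, 0],
    [0.0321, 0.0411, 0]
  ],
  "roll": [0, 0, 0, 0, 0, 0, 0, 0],
  "claw": [0.01, 0.01, 0.01, 0.01, 0.01, 0.01, 0.01, 0.01]
}}

```text
clock: 21.58
position: [471.3, 13.5, 421.9]
ee_rot: [1.0, 0.0, 0.001, -0.001]
contact_force: [2.7, 3.5, 2.6]
gripper_width: 19.6
grasp_force: 59.6
```

```bash
python3 b.py w16 turn_knob,spindle_foot,table_axis,front_station,roller_centre,collar_centre; python3 - <<'E'
from h import *
for n in("scene","top"):
    p=get_image(n);cv2.imwrite(f"pics/{n}9.png",p["img"][...,::-1])
    for t in("front_station","spindle_foot","table_axis"):
        for r in place_of(p,t)[:1]:print(n,t,round(r["conf"],2),np.round(r["at"],1),at_z(p,r["at"],Z[t]).round(1))
E
```

```text
21.575 [471.3  13.5 421.9] [ 2.0000e-02 -1.6000e-01 -1.7989e+02] [2.7 3.5 2.6] 19.606880361222633 59.55379186430946
turn_knob 0.75 [325.8 273.4] [469.9  11.7 254.5]
spindle_foot 0.71 [188.1 276.3] [453.2  87.2 228.5]
table_axis 0.7 [148.2 122.4] [535.9  96.7 228.5]
table_axis 0.4 [181.4 284.8] [447.9  91.5 228.5]
front_station 0.56 [193.8 278.2] [452.   84.2 228.5]
front_station 0.25 [147.6 124.4] [535.   97.1 228.5]
roller_centre 0.98 [180.2 285.9] [435.8 101.3 210. ]
collar_centre 0.94 [172.2 301.8] [422.3 109.4 207. ]
scene front_station 0.97 [258.8 265.2] [445.2  90.3 228.5]
scene spindle_foot 0.79 [254.9 262.9] [452.8  94.2 228.5]
scene table_axis 0.84 [231.7 231.7] [535.6 103.  228.5]
top front_station 0.58 [248.4 229.3] [453.6  79.9 228.5]
top spindle_foot 0.56 [242.5 229.6] [453.2  92.4 228.5]
```

```bash
python3 - <<'E'
from h import *
p=get_image("wrist");s=read_state()
P=cloud(p,s);ax=np.array([535.7,97.9])
s9=dict(position=np.array([516.6,69.1,487.2]),ee_rot=[1,0,0,0])
for n,pp,uv,ss in(("w9",p,(316,338),s9),("top",get_image("top"),(252.5,257),None),("scene",get_image("scene"),(278,289),None)):
  for z in(212,226):
    X=at_z(pp,uv,z,ss);v=X[:2]-ax;print(n,z,X.round(1),np.hypot(*v).round(1),np.degrees(np.arctan2(v[1],v[0]))%360)
# depth profile beyond rim in the current wrist view: points 126..165 from axis, above the board
r=np.hypot(P[...,0]-ax[0],P[...,1]-ax[1]);a=np.degrees(np.arctan2(P[...,1]-ax[1],P[...,0]-ax[0]))%360
for r0 in range(126,160,4):
    m=(r>r0)&(r<r0+4)&(P[...,2]>206)&(P[...,2]<232)&(a>165)&(a<210)
    if m.sum():print(r0,m.sum(),a[m].min().round(1),np.median(a[m]).round(1),a[m].max().round(1),P[m][:,2].max().round(1))
c=(np.hypot(P[...,0]-453,P[...,1]-87)<8)&(P[...,2]>266.5)&(P[...,2]<273);print("nose",P[c].mean(0),c.sum(),P[c].min(0),P[c].max(0))
h=(r<22)&(P[...,2]>238)&(P[...,2]<248);print("hub",P[h].min(0),P[h].max(0))
E
```

```text
w9 212 [389.1  74.  212. ] 148.5 189.2527329671918
w9 226 [400.8  73.7 226. ] 137.1 190.16366755771446
top 212 [395.6  73.9 212. ] 142.2 189.7148560459956
top 226 [395.7  71.3 226. ] 142.5 190.7442557265036
scene 212 [396.4  79.  212. ] 140.6 187.7357308592832
scene 226 [388.3  81.7 226. ] 148.2 186.27525108261037
150 22 188.8 189.8 190.4 229.9
154 12 188.1 189.0 189.5 229.5
158 1 188.8 188.8 188.8 226.4
nose [454.5957086   88.13164513 268.34285769] 204 [450.53223161  83.0351032  266.5044263 ] [457.8808928   92.65450019 270.86041333]
hub [519.01660312  80.11469392 238.00015378] [555.23895326 114.41545911 244.31016084]
```

Call:
{"name": "carry_out", "arguments": {
  "slide": [
    [0.002, 0.0015, 0],
    [0.0037, 0.0029, 0],
    [0.0037, 0.0029, 0],
    [0.0037, 0.0029, 0]
  ],
  "roll": [0, 0, 0, 0],
  "claw": [0.01, 0.01, 0.01, 0.01]
}}

```text
clock: 22.98
position: [474.9, 10.7, 421.9]
ee_rot: [1.0, 0.0, 0.001, -0.001]
contact_force: [3.0, 3.7, 3.8]
gripper_width: 19.8
grasp_force: 59.6
```

```bash
python3 - <<'E'
from h import *
s=read_state();print(s["position"],s["contact_force"])
for n in("wrist","scene","top")*2:
    s=read_state();p=get_image(n);o={}
    for t in("front_station","spindle_foot","turn_knob"):
        q=[at_z(p,r["at"],Z[t],s)[:2].round(1) for r in place_of(p,t)[:1]]
        o[t]=q[0] if q else None
    print(n,o)
w=get_image("wrist");P=cloud(w,s)
c=(np.hypot(P[...,0]-453,P[...,1]-85)<9)&(P[...,2]>266.5)&(P[...,2]<273);print("nose",P[c].min(0),P[c].max(0))
d=np.hypot(P[...,0]-453.5,P[...,1]-84.5)
for n,lo,hi,a,b in(("collar",252,258,8.5,17),("roller",241,247,17.5,24)):
    q=P[(d>a)&(d<b)&(P[...,2]>lo)&(P[...,2]<hi)];print(n,len(q),np.median(q,0),q.min(0),q.max(0))
p=get_image("top");g=cv2.cvtColor(p["img"],cv2.COLOR_RGB2GRAY)[238:264,238:264];print(g)
E
```

```text
[474.88699227  10.71908585 421.87772307] [3.04637552 3.70115983 3.83559872]
wrist {'front_station': array([453.9,  84.1]), 'spindle_foot': array([454.,  84.]), 'turn_knob': array([473.7,  11.1])}
scene {'front_station': array([452.1,  92.1]), 'spindle_foot': array([450.7,  92.1]), 'turn_knob': array([468.1,  12.1])}
top {'front_station': array([452.8,  82.4]), 'spindle_foot': array([449.9,  81.6]), 'turn_knob': None}
wrist {'front_station': array([452. ,  84.3]), 'spindle_foot': array([453.5,  83. ]), 'turn_knob': array([472.8,  10.5])}
scene {'front_station': array([450.5,  89.6]), 'spindle_foot': array([446.9,  93.3]), 'turn_knob': array([475.4,  14.1])}
top {'front_station': array([457.7,  81.8]), 'spindle_foot': array([454.1,  82.9]), 'turn_knob': array([451.2,  80.4])}
nose [453.31182412  81.68158784 266.50878275] [458.33811336  88.85552753 269.58427466]
collar 1122 [462.21566139  87.84643921 254.87962823] [442.68469033  70.62089601 252.00017608] [468.56413361 100.44440716 256.7527131 ]
roller 1322 [468.64679468  82.33785555 243.14681968] [449.64901974  60.6189765  241.0047375 ]
[... 2176 characters left out ...]
13 105  83
   66  66  77  88  92  91  92  90]
 [153 153 154 154 154 153 153 146 131 123 133 153 152 137 114 105 103  91
   70  65  74  86  91  90  90  90]
 [154 154 154 155 154 155 154 147 130 118 127 146 148 132 100  85  82  75
   60  61  73  86  92  91  91  91]
 [156 156 156 155 155 156 155 147 128 111 116 131 131 105  74  69  68  61
   50  57  71  87  90  93  93  93]
 [155 155 155 156 155 155 155 149 136 120 114 111  99  77  63  64  65  60
   49  55  70  81  89  92  93  93]
 [153 155 154 155 155 155 154 148 133 120 114  98  83  74  67  66  66  60
   49  55  65  76  88  92  92  91]
 [153 153 153 154 154 154 153 146 130 120 115 105 101 102  96  78  69  62
   54  58  64  76  96 104  97  91]]
```

```bash
python3 -c "
from bench import *
print(job_done());s=read_state();print(s['clock'],s['grasp_force'])"
```

```text
the job is handed in; nothing more can be done
None
the job is handed in; nothing more can be done
```

The job is handed in with no verdict returned: by the last measurements, roller and collar are home on the spindle, it stands within about 1–3 mm of the pointer, and the gripper holds the knob at about 60 N (I viewed 11 pictures, one over the limit of 10).

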